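# Swap the sample behind the tall bottles

## Robot

A 6-joint arm with a two-finger parallel gripper is mounted at the origin on a cart in front of the work surface, level with it; the furniture and walls round the work are solid. World frame = base frame: x ahead of the robot, y to its left, z up, the work surface at z = 0. Lengths are in m, angles in rad, forces in N, time in s.
With the tool pointing down it reaches from about 0.375 to 0.9 m from the base axis. Payload 3.1 kg.
Tool frame: the origin (TCP) lies between the finger pads; the fingertips stand 17 mm ahead of it and the grasp point (between the pads) lies 2 mm behind it; z points along the fingers, y is the line along which they close (so a half turn about z gives the same grasp; the last joint's range is limited). The gripper opens to 85 mm and grips with 20 to 120 N. Pads are 22 mm wide; open, the fingers measure 114 mm over their backs; the gripper's body (76 mm by 85 mm) begins 54 mm behind the grasp point. The pads swing forward as they close: fully open they stand 13 mm farther back than shut.
Start: joints at [1.163, 0.527, 1.433, -0, 1.181, -0.178], TCP at [0.142, 0.609, 0.213] pointing down, gripper open.
Joint ranges: [-3.08, 3.08], [-0.75, 2.2], [0.22, 2.44], [-1.43, 4.57], [0, 2.65], [-2.85, 2.85]. Speed limits (rad/s): [2.79, 2.79, 3.14, 3.14, 3.14, 3.14].

## Interface

Orientations are given as a unit quaternion [x, y, z, w].
In Python, from station import sense, vision, order gives the robot as it stands.
- The arm moves only by the shell command python3 -m crank 'ROWS' [OPENING] [FORCE]. ROWS is JSON, a list of rows, each an object with "dp": the shift along the world's x, y, z in units of 30 mm (1.0 is 30 mm), a list of three; "angular": the turn, a rotation vector about the world's x, y, z in degrees, a list of three. In form: [{"dp": [dx, dy, dz], "angular": [ax, ay, az]}, ...]. A call has 1 to 20 rows; each row shifts and turns the commanded pose from where the row before left it; what a row does not reach is not made up. A row lasts 1/10 s, in which the tool goes at most 50 mm and 8.59 degrees, less where a joint would pass 70% of its speed; a pose out of reach is approached as far as the arm can. A call is refused whole if a number of a shift passes 1 or a number of a turn 8.59, either way. A call with a gripper value outside its range is refused whole. OPENING is the closure, from 0 (fully open) to 1 (shut), set as the call begins (- or left out, the last holds). The fingers move at their own pace and stop on an object; FORCE is the grip in N (left out, the last holds). Time passes only in rows, so rows that do not move let the fingers close. It gives the time, the measured TCP pose, the force, the opening and the grip force at its end, in the units of the state.
- sense(): the state, without advancing time (a new reading comes with each control period).
- vision.snapshot(name): name is "scene" or "top" or "wrist"; returns a dict with "image" (480x640x3 uint8, blue, green, red), "range_z" (480x640 float32, m along the optical axis (not along the pixel's ray), 0 where there is no reading), "mtx" (3x3 intrinsics, pixels), "pose" (4x4, takes a point from camera to world coordinates); the wrist camera has in their place "mount" (4x4, takes a point from camera to tool coordinates, whose origin is the TCP and whose axes are the flange's). Camera axes: x right, y down, z forward; pixel columns grow to the right and rows downward; lengths in m; the calibration is good to about 2 mm. A picture is of the moment at which its call begins: read the wrist's pose just before it.
- order.sign_off(): hands the job in; it is judged then, once.
The state is a dict: "t": time; "q": joint angles; "qd": joint speeds; "tau": joint torques, N m; "tcp_pos": TCP position; "tool_rot": TCP orientation; "force": force on the tool from outside, world axes, zero at the start; "ft_torque": the same for the moment, N m; "finger_gap": opening from 0.0 (shut) to 1.0 (fully open); "gripper_force": force on a finger pad.
Only numpy, scipy, OpenCV 4.12 (cv2) and the standard library are available. Lean on these libraries where they do the work, as an engineer would, in place of code of your own. Each camera call takes 0.05 s, during which the arm holds its last target. There are 200 camera calls.

## Task

The green-capped sample stands on the rear place of the grey storage tray, behind two tall bottles. Set both tall bottles aside on the blue mat, then stand the green-capped sample in the middle of the balance pan, then stand the small blue-capped sample on the tray's rear place where the green one was, and last put each tall bottle back in the tray just where it stood at the start. Keep all of them upright, and leave the red-capped bottle and the beaker alone.

Things in the scene. Friction and masses are not known exactly. Their poses are not given: they have to be found in the camera images.
- storage_tray: Grey shallow rectangular tray, fixed to the bench, 153 mm along its x, 223 mm along its y, walls 26 mm high and 3 mm thick, floor 3 mm thick. Origin at the centre of its underside; x points away from the robot, y to the left (turned by up to 0.2 rad). On its floor are three pale round marks: two large ones (72 mm) for the tall bottles at x -30 mm, y +62 and -62 mm, and a small one (42 mm) at the rear for a sample.
- rear_place (a point): Centre of the tray's small pale rear mark, on the tray floor (tray x +35 mm, y 0); the green-capped sample stands there at the start. z is up.
- mat: Flat light-blue mat with a darker blue border, fixed to the bench, 130 mm along its x, 220 mm along its y, 3 mm thick: the side area. Origin at the centre of its underside; x points away from the robot, y to the left (turned by up to 0.2 rad). Both tall bottles fit on it side by side, for instance at y +55 and -55 mm.
- pan (a point): Centre of the top of the round steel pan (100 mm across) of the white laboratory balance (160 x 135 mm, fixed to the bench, pan top 46 mm above the bench). z is up.
- brown_bottle_mid (a point): Tall bottle of brown plastic with blue ribbed cap, 140 mm high, body 64 mm across; the cap is 51 mm across and takes up the top 20 mm, the shoulder lies just below it. Loose, 0.24 to 0.39 kg; stands in the tray in front of the green-capped sample, to its left or right. This point is its centre, half-way up, 70 mm above its foot; its z axis is up. Its cap can be gripped from above.
- tall_white_bottle_mid (a point): Tallest bottle, white plastic with yellow ribbed cap, 190 mm high, body 70 mm across; the cap is 56 mm across and takes up the top 27 mm. Loose, 0.2 to 0.33 kg; stands in the tray beside the brown bottle. This point is its centre, half-way up, 95 mm above its foot; its z axis is up. Its cap can be gripped from above.
- green_sample_mid (a point): Small white sample bottle with green cap, 68 mm high, body 34 mm across up to 55 mm, cap 27 mm across. Loose, 0.05 kg; stands on the tray's rear mark, behind the tall bottles, which leave no room for a gripper. This point is its centre, half-way up, 34 mm above its foot; its z axis is up.
- blue_sample_mid (a point): Small white sample bottle with blue cap, 68 mm high, body 34 mm across up to 55 mm, cap 27 mm across. Loose, 0.045 kg; stands on the bench nearer to the robot than the tray. This point is its centre, half-way up, 34 mm above its foot; its z axis is up.
- red_bottle_mid (a point): Bystander, leave alone: white bottle with red cap, 42 mm across, 85 mm high, loose on the bench near the robot. This point is its centre, half-way up.
- small_beaker_mid (a point): Bystander, leave alone: small clear glass beaker, 55 x 61 mm, 70 mm high, loose on the bench near the robot. This point is its centre, half-way up.
There are look-alikes about, which are no part of the job. Leave any black or orange look-alike of the part that bears green_sample_mid alone.

How it is judged:
On the way, in this order (a step that is already met when the one before it is completed fails the run):
1. both tall bottles stand on the blue mat while the green-capped sample is still in its place in the tray (x of brown_bottle_mid in the frame of mat between -0.06 and 0.06 m and y of brown_bottle_mid in the frame of mat between -0.105 and 0.105 m and z of brown_bottle_mid in the frame of mat between 0.067 and 0.079 m and angle between each of brown_bottle_mid, tall_white_bottle_mid's own z axis and vertical below 0.15 rad and linear speed of each of brown_bottle, tall_white_bottle below 0.03 m/s and x of tall_white_bottle_mid in the frame of mat between -0.06 and 0.06 m and y of tall_white_bottle_mid in the frame of mat between -0.105 and 0.105 m and z of tall_white_bottle_mid in the frame of mat between 0.092 and 0.104 m and distance of green_sample_mid from where it was at the start of the episode below 0.02 m), for 0.2 s.
2. the green-capped sample stands upright in the middle of the balance pan, the tall bottles still on the mat (horizontal distance between green_sample_mid and pan below 0.02 m and z of green_sample_mid in the frame of pan between 0.028 and 0.04 m and angle between each of green_sample_mid, brown_bottle_mid, tall_white_bottle_mid's own z axis and vertical below 0.15 rad and linear speed of each of green_sample, brown_bottle, tall_white_bottle below 0.03 m/s and x of brown_bottle_mid in the frame of mat between -0.06 and 0.06 m and y of brown_bottle_mid in the frame of mat between -0.105 and 0.105 m and z of brown_bottle_mid in the frame of mat between 0.067 and 0.079 m and x of tall_white_bottle_mid in the frame of mat between -0.06 and 0.06 m and y of tall_white_bottle_mid in the frame of mat between -0.105 and 0.105 m and z of tall_white_bottle_mid in the frame of mat between 0.092 and 0.104 m), for 0.2 s.
3. the blue-capped sample stands upright on the rear place of the tray, the tall bottles still on the mat (all of step 2 and horizontal distance between blue_sample_mid and rear_place below 0.015 m and z of blue_sample_mid in the frame of rear_place between 0.028 and 0.04 m and angle between blue_sample_mid's own z axis and vertical below 0.15 rad and linear speed of blue_sample below 0.03 m/s), for 0.2 s.
At the end, for the whole second after the job is handed in: The green-capped sample stands upright on the balance pan within 20 mm of its centre, the blue-capped sample upright on the tray floor within 15 mm of the rear mark's centre, and each tall bottle upright within 15 mm of where it itself stood at the start; all are at rest (horizontal distance between green_sample_mid and pan below 0.02 m and z of green_sample_mid in the frame of pan between 0.028 and 0.04 m and angle between each of green_sample_mid, blue_sample_mid, brown_bottle_mid, tall_white_bottle_mid's own z axis and vertical below 0.15 rad and linear speed of each of green_sample, blue_sample, brown_bottle, tall_white_bottle below 0.03 m/s and horizontal distance between blue_sample_mid and rear_place below 0.015 m and z of blue_sample_mid in the frame of rear_place between 0.028 and 0.04 m and distance of each of brown_bottle_mid, tall_white_bottle_mid from where it was at the start of the episode below 0.015 m); the robot touches nothing.
It fails at once if the red-capped bottle or the beaker is moved by more than 30 mm (distance of any of red_bottle_mid, small_beaker_mid from where it was at the start of the episode above 0.03 m).
It fails at once if one of the four handled bottles is tipped by more than 0.6 rad (angle between any of brown_bottle_mid, tall_white_bottle_mid, green_sample_mid, blue_sample_mid's own z axis and vertical above 0.6 rad).
It also fails if it takes over 144 s, if anything falls off the work surface, if the arm or the gripper's body presses on something with over 40 N, if the wrist force passes 120 N, or if a joint passes its speed limit or range.

## Working session

There is one attempt and no reset: what is moved stays moved. The work goes in short steps, Python scripts to look and compute and a shell command to move; the robot and the scene stay as the last step left them, time stands still between calls to the robot, and variables do not carry over. Pictures are saved under pics/ and viewed, at most 14 in all, crops included, and the job is handed in when it is done.

```bash
ls; mkdir -p pics; cat > h.py <<'E'
import numpy as np, cv2
from station import sense, vision, order
def snap(n):
    s=sense(); d=vision.snapshot(n)
    if n=="wrist":
        from scipy.spatial.transform import Rotation as R
        T=np.eye(4); T[:3,:3]=R.from_quat(s["tool_rot"]).as_matrix(); T[:3,3]=s["tcp_pos"]; d["pose"]=T@d["mount"]
    return d
def onplane(d,u,v,z):
    P=np.array(d["pose"]); r=P[:3,:3]@np.linalg.inv(d["mtx"])@np.array([u,v,1.]); o=P[:3,3]
    return o+r*(z-o[2])/r[2]
def cloud(d):
    P=np.array(d["pose"]); K=np.array(d["mtx"]); z=d["range_z"]; v,u=np.mgrid[:480,:640]
    c=np.stack([(u-K[0,2])/K[0,0]*z,(v-K[1,2])/K[1,1]*z,z],-1)
    return c@P[:3,:3].T+P[:3,3]
E
python3 - <<'E'
from h import *
print(sense())
for n in ["scene","top"]:
    d=snap(n); cv2.imwrite(f"pics/{n}0.png",d["image"]); np.savez(f"{n}0.npz",**d); print(np.round(d["pose"],3),d["mtx"])
E
```

```text
pics
{'t': 0.0, 'q': array([ 1.16352693e+00,  5.28469186e-01,  1.43390920e+00,  4.27182272e-06,
        1.18141678e+00, -1.78558002e-01]), 'qd': array([-0.00050736,  0.0006238 , -0.00026249, -0.00221901, -0.00025621,
       -0.00044708]), 'tau': array([-8.33031736e-04, -4.42351842e+01, -1.78026026e+01, -1.99175943e-04,
        8.52633908e-03, -8.72034125e-07]), 'tcp_pos': array([0.14139955, 0.60801055, 0.21222963]), 'tool_rot': array([ 1.14107358e-01,  9.93467814e-01, -1.05377928e-03, -3.19870952e-04]), 'force': array([-0.56642924,  0.79551752, -0.69559986]), 'ft_torque': array([ 0.01651114, -0.00722369, -0.0490648 ]), 'gripper_force': 0.0, 'finger_gap': 0.9964103303891115}
[[ 0.514 -0.53   0.675 -0.369]
 [-0.858 -0.311  0.409 -0.47 ]
 [-0.007 -0.789 -0.614  0.867]
 [ 0.     0.     0.     1.   ]] [[493.81763429   0.         323.15249782]
 [  0.         493.81763429 236.72902128]
 [  0.           0.           1.        ]]
[[ 2.900e-02 -9.950e-01  9.400e-02  4.080e-01]
 [-1.000e+00 -2.900e-02  4.000e-03  2.700e-02]
 [-1.000e-03 -9.400e-02 -9.960e-01  1.325e+00]
 [ 0.000e+00  0.000e+00  0.000e+00  1.000e+00]] [[535.84470205   0.         311.7918919 ]
 [  0.         535.84470205 241.65638866]
 [  0.           0.           1.        ]]
```

View pics/scene0.png

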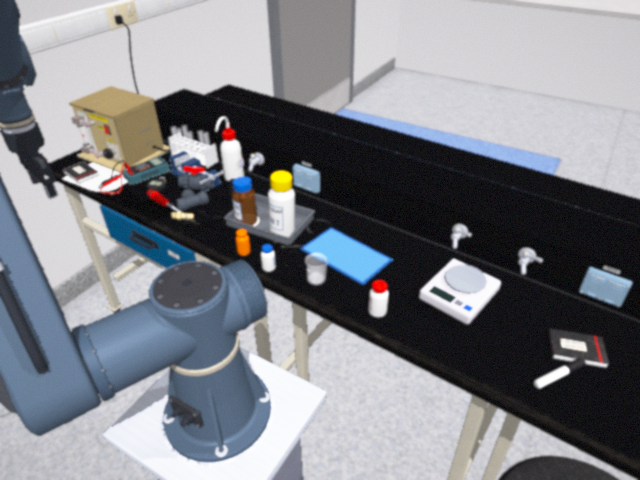

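View pics/top0.png

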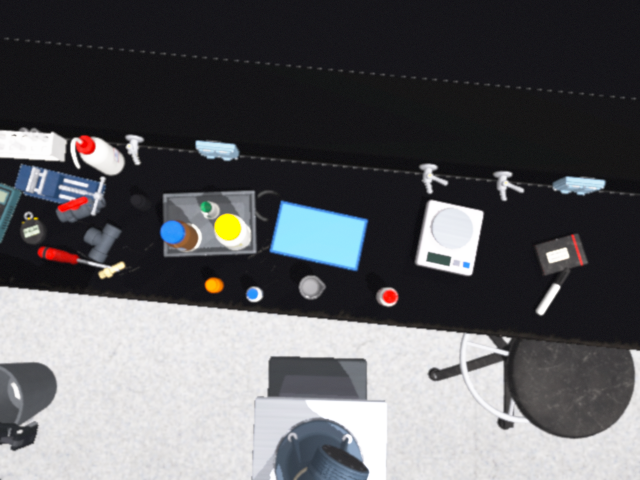

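The top view shows the tray at (210,223) with the brown bottle's blue cap at (173,232), the yellow cap at (229,228) and the green cap at (208,208). The mat is at (319,236) and the pan at (453,228). The small blue cap is at (254,294), the orange look-alike at (214,285), a dark object at (140,200), the beaker at (311,287) and the red cap at (388,297).

```bash
python3 - <<'E'
from h import *
d=dict(np.load("top0.npz")); im=d["image"]; hsv=cv2.cvtColor(im,cv2.COLOR_BGR2HSV); C=cloud(d)
def blob(name,lo,hi,win,z):
    m=cv2.inRange(hsv,np.array(lo),np.array(hi)); w=np.zeros_like(m); x0,y0,x1,y1=win; w[y0:y1,x0:x1]=255; m&=w
    c=max(cv2.findContours(m,cv2.RETR_EXTERNAL,cv2.CHAIN_APPROX_NONE)[0],key=cv2.contourArea)
    (u,v),r=cv2.minEnclosingCircle(c); k=np.zeros_like(m); cv2.drawContours(k,[c],-1,255,-1)
    zz=C[...,2][(k>0)&(d["range_z"]>0)]
    print(name,np.round((u,v,r),1),cv2.contourArea(c),"->",np.round(onplane(d,u,v,z),4),"z90",np.round(np.percentile(zz,[50,90,98]),3), "top med",np.round(np.median(C[(k>0)&(C[...,2]>z-.006)],axis=0),4))
    return c
blob("brown",(100,120,60),(120,255,255),(150,210,200,250),.140)
blob("white",(22,120,100),(35,255,255),(205,205,255,255),.190)
blob("green",(45,80,40),(90,255,255),(190,190,230,225),.071)
blob("blue",(100,120,60),(120,255,255),(240,280,270,305),.068)
blob("orange",(5,120,60),(20,255,255),(200,270,230,300),.068)
blob("red",(0,120,60),(8,255,255),(370,280,410,310),.085)
c=blob("mat",(90,60,80),(120,255,255),(260,190,380,280),.003)
r=cv2.minAreaRect(c); b=cv2.boxPoints(r); P=np.array([onplane(d,*p,.003) for p in b]); print("mat",P.mean(0).round(4),P.round(3).tolist(),np.linalg.norm(np.diff(P,axis=0),axis=1))
g=im[195:265,415:490]; 
m=(C[...,2]>.035)&(C[...,2]<.06); m[:, :410]=0; m[:,500:]=0;m[:190]=0;m[280:]=0
print("balance bbox",np.argwhere(m).min(0),np.argwhere(m).max(0),C[m].min(0),C[m].max(0))
cv2.imwrite("pics/crop1.png",np.hstack([cv2.resize(im[180:310,140:270],(400,400),interpolation=2),cv2.resize(im[180:290,400:510],(400,400),interpolation=2)]))
E
```

```text
brown [171.7 231.9  12.7] 438.0 -> [0.5333 0.3442 0.14  ] z90 [0.143 0.146 0.148] top med [0.534 0.344 0.143]
white [227.2 226.6  13.7] 523.5 -> [0.5428 0.213  0.19  ] z90 [0.193 0.196 0.197] top med [0.5426 0.2126 0.1927]
green [205.  206.5   5.6] 79.5 -> [0.6033 0.2871 0.071 ] z90 [0.071 0.074 0.075] top med [0.6038 0.287  0.0707]
blue [252.  293.6   5.2] 71.5 -> [0.4016 0.1682 0.068 ] z90 [0.068 0.071 0.073] top med [0.4018 0.1683 0.068 ]
orange [213.6 285.    9.8] 246.0 -> [0.419  0.2587 0.068 ] z90 [0.05  0.07  0.073] top med [0.4208 0.2653 0.0684]
red [390.2 296.5   7.7] 139.0 -> [ 0.4044 -0.1519  0.085 ] z90 [0.085 0.088 0.089] top med [ 0.4052 -0.1495  0.0853]
mat [318.4 235.7  51.7] 4763.0 -> [0.549  0.0166 0.003 ] z90 [0.003 0.007 0.009] top med [0.5494 0.0168 0.0035]
mat [0.5501 0.0164 0.003 ] [[0.505, 0.139, 0.003], [0.638, 0.116, 0.003], [0.595, -0.108, 0.003], [0.463, -0.082, 0.003]] [0.1351421  0.22708812 0.13464374]
balance bbox [190 417] [273 481] [ 0.46529335 -0.37630754  0.03500358] [ 0.66091557 -0.22156453  0.05708387]
```

View pics/crop1.png

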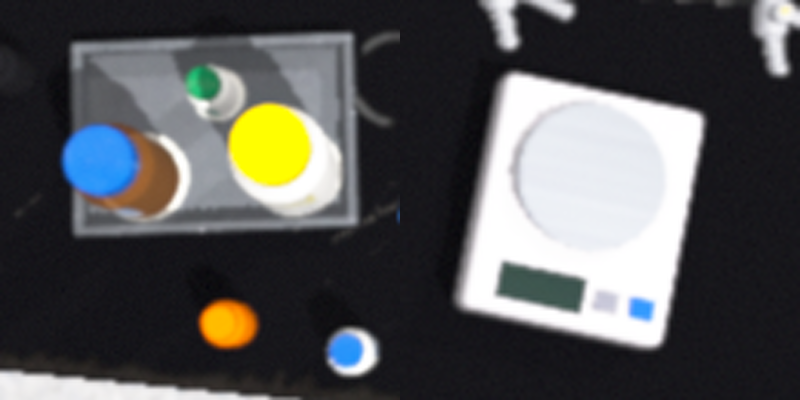

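```bash
python3 -m crank '[{"dp":[0,0,1],"angular":[0,0,0]},{"dp":[0,0,1],"angular":[0,0,0]},{"dp":[0,0,1],"angular":[0,0,0]},{"dp":[0,0,1],"angular":[0,0,0]},{"dp":[0.9,-0.8,0],"angular":[0,0,0]},{"dp":[0.9,-0.8,0],"angular":[0,0,0]},{"dp":[0.9,-0.8,0],"angular":[0,0,0]},{"dp":[0.9,-0.8,0],"angular":[0,0,0]},{"dp":[0.9,-0.8,0],"angular":[0,0,0]},{"dp":[0.9,-0.8,0],"angular":[0,0,0]},{"dp":[0.9,-0.8,0],"angular":[0,0,0]},{"dp":[0.9,-0.8,0],"angular":[0,0,0]},{"dp":[0.9,-0.8,0],"angular":[0,0,0]},{"dp":[0.9,-0.8,0],"angular":[0,0,0]},{"dp":[0.9,-0.8,0],"angular":[0,0,0]},{"dp":[0.9,-0.8,0],"angular":[0,0,0]},{"dp":[0.9,-0.8,0],"angular":[0,0,0]},{"dp":[0,0,0],"angular":[0,0,0]},{"dp":[0,0,0],"angular":[0,0,0]}]' 0
python3 - <<'E'
from h import *
d=snap("wrist"); np.savez("wrist0.npz",**d); cv2.imwrite("pics/wrist0.png",d["image"]); s=sense(); print(s["tcp_pos"],s["tool_rot"],s["q"]); print(d["pose"].round(3),d["mtx"])
t=dict(np.load("top0.npz"))
print("pan",onplane(t,452.25,228.1,.046))
P=np.array([onplane(t,140+x*130/400,180+y*130/400,.026) for x,y in [(72,42),(355,33),(357,228),(73,235)]]);print(P.round(3),P.mean(0))
print("brown",onplane(t,171.7,231.9,.143),"white",onplane(t,227.2,226.6,.193))
E
```

```text
t: 2.0
tcp_pos: [0.4927, 0.2961, 0.3325]
tool_rot: [0.115, 0.993, -0.0, -0.001]
force: [-0.1, 0.6, -0.4]
finger_gap: 0.999
gripper_force: 0.0
[0.49205192 0.29671139 0.33265048] [ 1.14372715e-01  9.93437502e-01 -9.85758186e-05 -8.95345481e-04] [ 3.47877224e-01  3.43963023e-01  1.40115789e+00  6.31938388e-04
  1.39816230e+00 -9.93780992e-01]
[[ 0.228  0.922  0.312  0.411]
 [ 0.974 -0.216 -0.074  0.315]
 [-0.001  0.32  -0.947  0.493]
 [ 0.     0.     0.     1.   ]] [[407.36646133   0.         320.32344442]
 [  0.         407.36646133 234.11672232]
 [  0.           0.           1.        ]]
pan [ 0.57187935 -0.30393474  0.046     ]
[[0.639 0.4   0.026]
 [0.653 0.175 0.026]
 [0.497 0.167 0.026]
 [0.485 0.391 0.026]] [0.56859806 0.2831319  0.026     ]
brown [0.53303621 0.34336191 0.143     ] white [0.54249411 0.21251421 0.193     ]
```

View pics/wrist0.png

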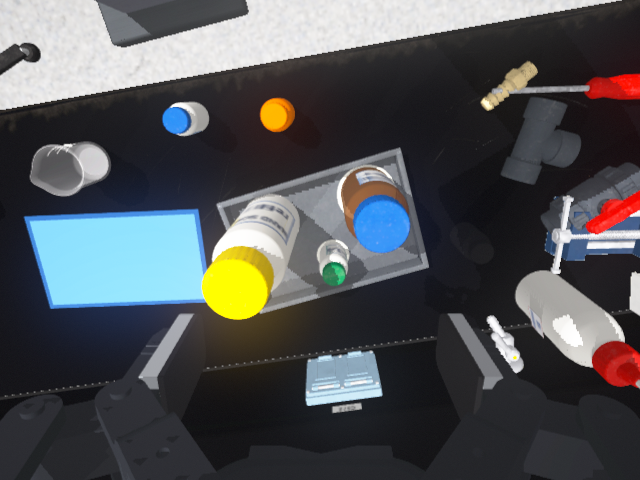

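The wrist view shows the yellow cap at (238,283), the brown bottle's blue cap at (381,223), the green cap at (333,273), and the tray corners near (219,205), (400,150), (428,266) and (258,312). I'll cross-check the positions from this view.

```bash
cat >> h.py <<'E'
def blob(d,lo,hi,win,z):
    hsv=cv2.cvtColor(d["image"],cv2.COLOR_BGR2HSV); m=cv2.inRange(hsv,np.array(lo),np.array(hi)); w=np.zeros_like(m); x0,y0,x1,y1=win; w[y0:y1,x0:x1]=255; m&=w
    c=max(cv2.findContours(m,cv2.RETR_EXTERNAL,cv2.CHAIN_APPROX_NONE)[0],key=cv2.contourArea)
    k=np.zeros_like(m); cv2.drawContours(k,[c],-1,255,-1); C=cloud(d); g=(k>0)&(abs(C[...,2]-z)<.006)
    e=cv2.minEnclosingCircle(np.argwhere(g)[:,::-1].astype(np.float32).reshape(-1,1,2)); b=C[g][:,:2]
    mid=(b.min(0)+b.max(0))/2
    return onplane(d,*e[0],z).round(4), mid.round(4), np.median(C[g],axis=0).round(4), np.ptp(b,axis=0).round(3)
E
python3 - <<'E'
from h import *
d=dict(np.load("wrist0.npz"))
print("white",blob(d,(22,120,100),(35,255,255),(180,230,300,330),.193))
print("brown",blob(d,(100,120,60),(120,255,255),(340,180,420,260),.143))
print("green",blob(d,(45,80,40),(90,255,255),(315,255,350,290),.071))
print("blue",blob(d,(100,120,60),(120,255,255),(155,95,200,140),.068))
P=np.array([onplane(d,*p,.026) for p in [(219,205),(400,150),(428,266)]]);print(P.round(3),(P[0]+P[2])/2)
E
```

```text
white (array([0.5393, 0.2136, 0.193 ]), array([0.5414, 0.2125]), array([0.5398, 0.2133, 0.1925]), array([0.055, 0.056]))
brown (array([0.5315, 0.3435, 0.143 ]), array([0.5325, 0.3434]), array([0.5314, 0.3433, 0.1429]), array([0.05, 0.05]))
green (array([0.6006, 0.2856, 0.071 ]), array([0.6018, 0.2853]), array([0.6006, 0.2856, 0.0708]), array([0.026, 0.026]))
blue (array([0.4001, 0.1678, 0.068 ]), array([0.4002, 0.167 ]), array([0.4001, 0.1677, 0.068 ]), array([0.026, 0.027]))
[[0.502 0.17  0.026]
 [0.488 0.389 0.026]
 [0.636 0.399 0.026]] [0.56945499 0.28461972 0.026     ]
```

```bash
python3 -m crank '[{"dp":[0.41,-0.7,-0.2],"angular":[0,0,0]},{"dp":[0.41,-0.7,-0.2],"angular":[0,0,0]},{"dp":[0.41,-0.7,-0.2],"angular":[0,0,0]},{"dp":[0.41,-0.7,-0.2],"angular":[0,0,0]},{"dp":[0,0,-0.7],"angular":[0,0,0]},{"dp":[0,0,-0.7],"angular":[0,0,0]},{"dp":[0,0,-0.7],"angular":[0,0,0]},{"dp":[0,0,-0.7],"angular":[0,0,0]},{"dp":[0,0,-0.7],"angular":[0,0,0]},{"dp":[0,0,-0.5],"angular":[0,0,0]},{"dp":[0,0,-0.3],"angular":[0,0,0]},{"dp":[0,0,0],"angular":[0,0,0]},{"dp":[0,0,0],"angular":[0,0,0]}]' 0
python3 -m crank '[{"dp":[0,0,0],"angular":[0,0,0]},{"dp":[0,0,0],"angular":[0,0,0]},{"dp":[0,0,0],"angular":[0,0,0]},{"dp":[0,0,0],"angular":[0,0,0]},{"dp":[0,0,0],"angular":[0,0,0]},{"dp":[0,0,0],"angular":[0,0,0]},{"dp":[0,0,0],"angular":[0,0,0]},{"dp":[0,0,0],"angular":[0,0,0]},{"dp":[0,0,0],"angular":[0,0,0]},{"dp":[0,0,0],"angular":[0,0,0]}]' 1 40
```

```text
t: 3.35
tcp_pos: [0.5419, 0.2134, 0.1808]
tool_rot: [0.114, 0.994, 0.0, 0.0]
force: [0.6, 1.0, 0.5]
finger_gap: 0.998
gripper_force: 0.0
t: 4.35
tcp_pos: [0.5419, 0.2127, 0.1802]
tool_rot: [0.114, 0.993, -0.0, -0.0]
force: [0.6, -0.0, -1.0]
finger_gap: 0.005
gripper_force: 0.0
```

The fingers closed on nothing, so I'll look before moving anything.

```bash
python3 - <<'E'
from h import *
d=snap("wrist"); e=snap("scene")
cv2.imwrite("pics/miss.png",np.hstack([cv2.resize(d["image"],(400,300)),cv2.resize(e["image"][130:280,180:380],(400,300))]))
C=cloud(e); 
t=snap("top"); print(blob(t,(22,120,100),(35,255,255),(205,205,255,255),.193))
print(sense()["gripper_force"],sense()["finger_gap"])
E
```

```text
Traceback (most recent call last):
  File "h.py", line 21, in blob
    mid=(b.min(0)+b.max(0))/2
         ~~~~~^^^
ValueError: zero-size array to reduction operation minimum which has no identity
```

View pics/miss.png

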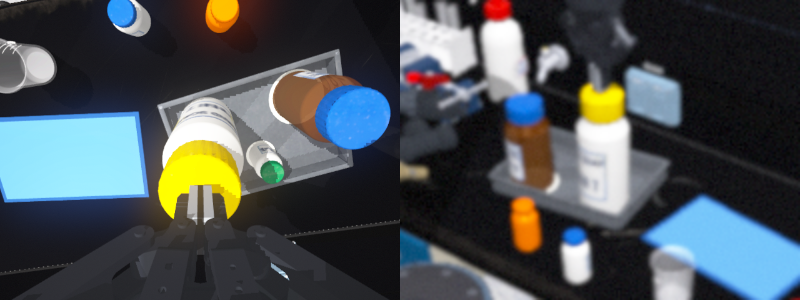

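The fingers (crop at about (200,190), left panel) end on top of the yellow cap, and the bottle hasn't moved. I'll use depth to see where the tips really are compared with the cap.

```bash
python3 - <<'E'
from h import *
d=snap("wrist"); C=cloud(d); s=sense(); print(s["tcp_pos"])
Ti=np.linalg.inv(d["pose"])
for p in [[0,0,0],[0,0,-.017],[0,0,.03]]:
    q=Ti@np.r_[s["tcp_pos"]+p,1]; q=d["mtx"]@q[:3]; print(p,q[:2]/q[2])
for u in (310,322,335):
    for v in range(280,375,10): print(u,v,d["image"][v,u],C[v,u].round(3))
print("cap",blob(d,(22,120,100),(35,255,255),(230,210,400,360),.193))
e=snap("scene"); print("cap scene",blob(e,(22,120,100),(35,255,255),(260,160,310,200),.193))
E
```

```text
[0.54189311 0.21269397 0.18018778]
[0, 0, 0] [321.40056673 296.51752177]
[0, 0, -0.017] [321.31647038 279.95630349]
[0, 0, 0.03] [321.59278281 334.37091671]
310 280 [  0 255 255] [0.527 0.211 0.193]
310 290 [  0 254 255] [0.532 0.21  0.193]
310 300 [181 188 194] [0.53  0.211 0.205]
310 310 [182 188 193] [0.529 0.211 0.214]
310 320 [181 186 190] [0.529 0.212 0.22 ]
310 330 [180 183 186] [0.53  0.212 0.226]
310 340 [180 181 183] [0.53  0.212 0.231]
310 350 [216 213 211] [0.53  0.212 0.236]
310 360 [59 65 71] [0.529 0.212 0.242]
310 370 [59 62 66] [0.529 0.212 0.247]
322 280 [  0 253 255] [0.528 0.216 0.193]
322 290 [  0 253 255] [0.533 0.215 0.191]
322 300 [ 54  88 106] [0.531 0.215 0.205]
322 310 [ 53  85 101] [0.531 0.215 0.212]
322 320 [52 79 94] [0.53  0.215 0.22 ]
322 330 [52 73 87] [0.53  0.216 0.227]
322 340 [52 68 79] [0.531 0.215 0.231]
322 350 [56 67 76] [0.531 0.215 0.237]
322 360 [48 57 63] [0.535 0.214 0.235]
322 370 [47 53 56] [0.537 0.214 0.237]
335 280 [  0 253 255] [0.53  0.221 0.192]
335 290 [  0 253 255] [0.534 0.22  0.194]
335 300 [182 187 192] [0.532 0.22  0.205]
335 310 [181 185 189] [0.532 0.22  0.213]
335 320 [181 183 186] [0.532 0.22  0.218]
335 330 [181 181 184] [0.531 0.22  0.226]
335 340 [181 181 181] [0.531 0.219 0.232]
335 350 [202 198 196] [0.532 0.219 0.236]
335 360 [60 62 66] [0.53  0.219 0.244]
335 370 [59 59 62] [0.53  0.219 0.248]
cap (array([0.5382, 0.2128, 0.193 ]), array([0.5388, 0.212 ]), array([0.5309, 0.2159, 0.1926]), array([0.051, 0.055]))
cap scene (array([0.5355, 0.206 , 0.193 ]), array([0.5407, 0.2105]), array([0.5354, 0.2058, 0.1907]), array([0.059, 0.053]))
```

The shut fingertips are at z≈0.200 while the TCP reads 0.180. They stand about 20 mm behind the reported TCP, not 17 mm ahead of it. I'll check this against the open-finger picture before trusting it.

```bash
python3 - <<'E'
from h import *
d=dict(np.load("wrist0.npz")); C=cloud(d)
from scipy.spatial.transform import Rotation as R
Rt=R.from_quat([.11437,.99344,0,0]).as_matrix(); L=(C-np.array([.49205,.29671,.33265]))@Rt
z=d["range_z"]; 
for u0,u1 in((130,230),(430,520)):
    m=np.zeros(z.shape,bool); m[300:400,u0:u1]=1; m&=(z>.02)&(z<.25); p=L[m]; print(np.percentile(p,[1,50,99],axis=0).round(3), p[:,2].max())
E
```

```text
[[-0.01  -0.057 -0.078]
 [ 0.007 -0.044 -0.055]
 [ 0.012 -0.043 -0.033]] -0.030506142357998763
[[-0.01   0.041 -0.078]
 [ 0.008  0.043 -0.056]
 [ 0.013  0.055 -0.033]] -0.030307808639763685
```

```bash
python3 -m crank '[{"dp":[0,0,0.6],"angular":[0,0,0]},{"dp":[0,0,0.6],"angular":[0,0,0]},{"dp":[0,0,0],"angular":[0,0,0]},{"dp":[0,0,0],"angular":[0,0,0]},{"dp":[0,0,0],"angular":[0,0,0]},{"dp":[0,0,0],"angular":[0,0,0]},{"dp":[0,0,0],"angular":[0,0,0]},{"dp":[0,0,0],"angular":[0,0,0]}]' 0
```

```text
t: 5.4
tcp_pos: [0.5417, 0.2126, 0.2157]
tool_rot: [0.114, 0.993, -0.0, -0.0]
force: [-0.8, -0.0, -0.2]
finger_gap: 1.001
gripper_force: 0.0
```

Open tips are at −32 mm and shut tips at −20 mm, which fits the 13 mm swing. The reported TCP therefore lies about 37 mm ahead of where the description puts it. From here I'll work from the measured tips: TCP z 0.142 puts the closing tips at about 0.168, the foot of the white cap.

```bash
python3 -m crank '[{"dp":[0,0,-0.6],"angular":[0,0,0]},{"dp":[0,0,-0.6],"angular":[0,0,0]},{"dp":[0,0,-0.6],"angular":[0,0,0]},{"dp":[0,0,-0.4],"angular":[0,0,0]},{"dp":[0,0,-0.25],"angular":[0,0,0]},{"dp":[0,0,0],"angular":[0,0,0]},{"dp":[0,0,0],"angular":[0,0,0]}]' 0
python3 -m crank '[{"dp":[0,0,0],"angular":[0,0,0]},{"dp":[0,0,0],"angular":[0,0,0]},{"dp":[0,0,0],"angular":[0,0,0]},{"dp":[0,0,0],"angular":[0,0,0]},{"dp":[0,0,0],"angular":[0,0,0]},{"dp":[0,0,0],"angular":[0,0,0]},{"dp":[0,0,0],"angular":[0,0,0]},{"dp":[0,0,0],"angular":[0,0,0]},{"dp":[0,0,0],"angular":[0,0,0]},{"dp":[0,0,0],"angular":[0,0,0]}]' 1 50
```

```text
t: 6.1
tcp_pos: [0.5424, 0.2128, 0.1431]
tool_rot: [0.114, 0.993, 0.0, 0.0]
force: [-0.1, 0.4, 1.2]
finger_gap: 1.001
gripper_force: 0.0
t: 7.1
tcp_pos: [0.5427, 0.2133, 0.144]
tool_rot: [0.114, 0.993, 0.001, 0.001]
force: [-0.8, 0.3, 5.0]
finger_gap: 0.644
gripper_force: 52.9
```

The white cap is gripped: gap 0.644 is 55 mm. I'll lift it and carry it to the mat's right half.

```bash
python3 -m crank '[{"dp":[0,0,0.4],"angular":[0,0,0]},{"dp":[0,0,0.8],"angular":[0,0,0]},{"dp":[0,0,0.8],"angular":[0,0,0]},{"dp":[0,-0.3,0],"angular":[0,0,0]},{"dp":[-0.01,-0.6,0],"angular":[0,0,0]},{"dp":[-0.01,-0.7,0],"angular":[0,0,0]},{"dp":[-0.01,-0.7,0],"angular":[0,0,0]},{"dp":[-0.01,-0.7,0],"angular":[0,0,0]},{"dp":[-0.02,-0.7,0],"angular":[0,0,0]},{"dp":[-0.02,-0.7,0],"angular":[0,0,0]},{"dp":[-0.02,-0.7,0],"angular":[0,0,0]},{"dp":[-0.02,-0.7,0],"angular":[0,0,0]},{"dp":[-0.02,-0.7,0],"angular":[0,0,0]},{"dp":[0,-0.7,0],"angular":[0,0,0]},{"dp":[0,-0.7,0],"angular":[0,0,0]},{"dp":[0,-0.5,0],"angular":[0,0,0]},{"dp":[0,-0.3,0],"angular":[0,0,0]},{"dp":[0,0,0],"angular":[0,0,0]},{"dp":[0,0,0],"angular":[0,0,0]}]'
python3 - <<'E'
from h import *
e=snap("scene"); cv2.imwrite("pics/carry1.png",cv2.resize(e["image"][120:300,200:440],(800,600)))
E
```

```text
t: 9.0
tcp_pos: [0.5374, -0.0479, 0.2024]
tool_rot: [0.114, 0.993, 0.0, -0.0]
force: [-0.2, 0.5, -2.4]
finger_gap: 0.64
gripper_force: 53.2
```

View pics/carry1.png

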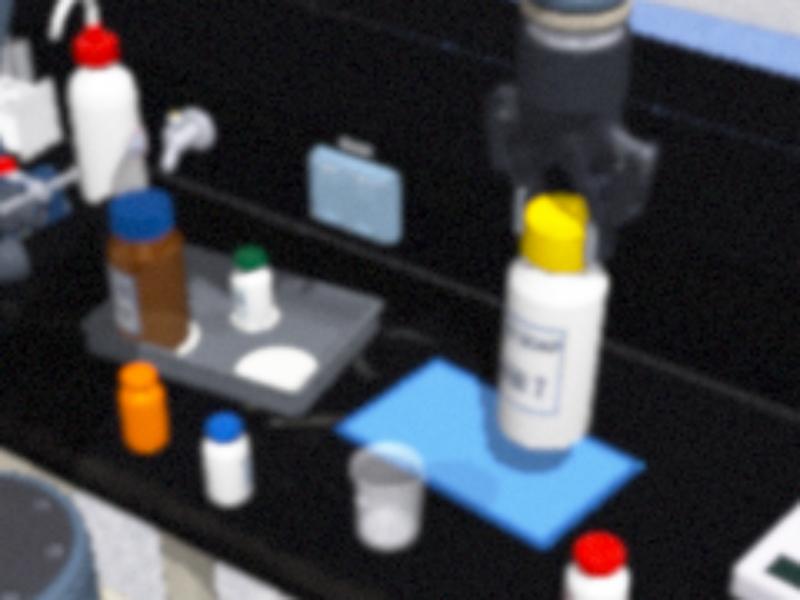

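The white bottle hangs upright over the right half of the mat (crop (550,330)). I'll lower it and release.

```bash
python3 -m crank '[{"dp":[0,0,-0.6],"angular":[0,0,0]},{"dp":[0,0,-0.6],"angular":[0,0,0]},{"dp":[0,0,-0.4],"angular":[0,0,0]},{"dp":[0,0,-0.2],"angular":[0,0,0]},{"dp":[0,0,-0.1],"angular":[0,0,0]},{"dp":[0,0,-0.1],"angular":[0,0,0]},{"dp":[0,0,0],"angular":[0,0,0]},{"dp":[0,0,0],"angular":[0,0,0]}]'
python3 -m crank '[{"dp":[0,0,0],"angular":[0,0,0]},{"dp":[0,0,0],"angular":[0,0,0]},{"dp":[0,0,0],"angular":[0,0,0]},{"dp":[0,0,0],"angular":[0,0,0]},{"dp":[0,0,0],"angular":[0,0,0]},{"dp":[0,0,0.4],"angular":[0,0,0]},{"dp":[0,0,0.8],"angular":[0,0,0]},{"dp":[0,0,0.8],"angular":[0,0,0]},{"dp":[0,0,0.5],"angular":[0,0,0]}]' 0
```

```text
t: 9.85
tcp_pos: [0.5388, -0.0484, 0.1444]
tool_rot: [0.114, 0.993, -0.0, 0.001]
force: [-1.5, 1.6, 5.9]
finger_gap: 0.643
gripper_force: 54.1
t: 10.75
tcp_pos: [0.5387, -0.0485, 0.2203]
tool_rot: [0.114, 0.993, -0.0, 0.002]
force: [0.3, 0.3, -0.0]
finger_gap: 0.998
gripper_force: 0.0
```

```bash
python3 -m crank '[{"dp":[-0.014,0.87,0],"angular":[0,0,0]},{"dp":[-0.014,0.87,0],"angular":[0,0,0]},{"dp":[-0.014,0.87,0],"angular":[0,0,0]},{"dp":[-0.014,0.87,0],"angular":[0,0,0]},{"dp":[-0.014,0.87,0],"angular":[0,0,0]},{"dp":[-0.014,0.87,0],"angular":[0,0,0]},{"dp":[-0.014,0.87,0],"angular":[0,0,0]},{"dp":[-0.014,0.87,0],"angular":[0,0,0]},{"dp":[-0.014,0.87,0],"angular":[0,0,0]},{"dp":[-0.014,0.87,0],"angular":[0,0,0]},{"dp":[-0.014,0.87,0],"angular":[0,0,0]},{"dp":[-0.014,0.87,0],"angular":[0,0,0]},{"dp":[-0.014,0.87,0],"angular":[0,0,0]},{"dp":[-0.014,0.87,0],"angular":[0,0,0]},{"dp":[-0.014,0.87,0],"angular":[0,0,0]},{"dp":[0,0,0],"angular":[0,0,0]},{"dp":[0,0,0],"angular":[0,0,0]}]' 0
python3 - <<'E'
from h import *
d=snap("wrist"); print(sense()["tcp_pos"]); 
t=snap("top"); print("white on mat",blob(t,(22,120,100),(35,255,255),(270,190,380,280),.193)); print("brown wrist",blob(d,(100,120,60),(120,255,255),(250,180,420,400),.143))
E
```

```text
t: 12.45
tcp_pos: [0.5312, 0.3434, 0.2182]
tool_rot: [0.113, 0.994, -0.0, 0.0]
force: [-0.3, -0.4, 0.4]
finger_gap: 1.003
gripper_force: 0.0
[0.53127149 0.34272593 0.21806697]
white on mat (array([ 0.5381, -0.0477,  0.193 ]), array([ 0.5384, -0.0479]), array([ 0.538 , -0.0471,  0.193 ]), array([0.052, 0.054]))
brown wrist (array([0.5311, 0.344 , 0.143 ]), array([0.5327, 0.3436]), array([0.5313, 0.3439, 0.1428]), array([0.05, 0.05]))
```

The white bottle stands on the mat at its target. Now I'll grip the brown one.

```bash
python3 -m crank '[{"dp":[0.03,0.02,-0.7],"angular":[0,0,0]},{"dp":[0,0,-0.7],"angular":[0,0,0]},{"dp":[0,0,-0.7],"angular":[0,0,0]},{"dp":[0,0,-0.7],"angular":[0,0,0]},{"dp":[0,0,-0.6],"angular":[0,0,0]},{"dp":[0,0,-0.4],"angular":[0,0,0]},{"dp":[0,0,-0.2],"angular":[0,0,0]},{"dp":[0,0,0],"angular":[0,0,0]},{"dp":[0,0,0],"angular":[0,0,0]}]' 0
python3 -m crank '[{"dp":[0,0,0],"angular":[0,0,0]},{"dp":[0,0,0],"angular":[0,0,0]},{"dp":[0,0,0],"angular":[0,0,0]},{"dp":[0,0,0],"angular":[0,0,0]},{"dp":[0,0,0],"angular":[0,0,0]},{"dp":[0,0,0],"angular":[0,0,0]},{"dp":[0,0,0],"angular":[0,0,0]},{"dp":[0,0,0],"angular":[0,0,0]},{"dp":[0,0,0],"angular":[0,0,0]},{"dp":[0,0,0],"angular":[0,0,0]}]' 1 50
```

```text
t: 13.45
tcp_pos: [0.533, 0.3438, 0.0984]
tool_rot: [0.114, 0.993, 0.0, 0.001]
force: [0.9, -0.5, 0.3]
finger_gap: 1.001
gripper_force: 0.0
t: 14.45
tcp_pos: [0.5333, 0.3442, 0.0988]
tool_rot: [0.114, 0.993, 0.001, 0.001]
force: [0.8, -0.5, 5.7]
finger_gap: 0.581
gripper_force: 52.6
```

```bash
python3 -m crank '[{"dp":[0,0,0.4],"angular":[0,0,0]},{"dp":[0,0,0.8],"angular":[0,0,0]},{"dp":[0,0,0.8],"angular":[0,0,0]},{"dp":[0.05,-0.3,0],"angular":[0,0,0]},{"dp":[0.07,-0.6,0],"angular":[0,0,0]},{"dp":[0.07,-0.7,0],"angular":[0,0,0]},{"dp":[0.07,-0.7,0],"angular":[0,0,0]},{"dp":[0.07,-0.7,0],"angular":[0,0,0]},{"dp":[0.07,-0.7,0],"angular":[0,0,0]},{"dp":[0.07,-0.7,0],"angular":[0,0,0]},{"dp":[0.07,-0.7,0],"angular":[0,0,0]},{"dp":[0.07,-0.7,0],"angular":[0,0,0]},{"dp":[0.07,-0.7,0],"angular":[0,0,0]},{"dp":[0.07,-0.7,0],"angular":[0,0,0]},{"dp":[0.07,-0.7,0],"angular":[0,0,0]},{"dp":[0.07,-0.6,0],"angular":[0,0,0]},{"dp":[0.08,-0.3,0],"angular":[0,0,0]},{"dp":[0,0,0],"angular":[0,0,0]},{"dp":[0,0,0],"angular":[0,0,0]}]'
python3 -m crank '[{"dp":[0,0,-0.6],"angular":[0,0,0]},{"dp":[0,0,-0.6],"angular":[0,0,0]},{"dp":[0,0,-0.4],"angular":[0,0,0]},{"dp":[0,0,-0.2],"angular":[0,0,0]},{"dp":[0,0,-0.1],"angular":[0,0,0]},{"dp":[0,0,-0.1],"angular":[0,0,0]},{"dp":[0,0,0],"angular":[0,0,0]},{"dp":[0,0,0],"angular":[0,0,0]}]'
```

```text
t: 16.35
tcp_pos: [0.5606, 0.0797, 0.1569]
tool_rot: [0.115, 0.993, 0.0, -0.001]
force: [-0.4, 0.2, -2.7]
finger_gap: 0.582
gripper_force: 52.6
t: 17.15
tcp_pos: [0.5626, 0.0799, 0.099]
tool_rot: [0.114, 0.993, 0.0, 0.001]
force: [-0.3, 0.6, 3.6]
finger_gap: 0.584
gripper_force: 53.0
```

```bash
python3 -m crank '[{"dp":[0,0,0],"angular":[0,0,0]},{"dp":[0,0,0],"angular":[0,0,0]},{"dp":[0,0,0],"angular":[0,0,0]},{"dp":[0,0,0],"angular":[0,0,0]},{"dp":[0,0,0],"angular":[0,0,0]},{"dp":[0,0,0.4],"angular":[0,0,0]},{"dp":[0,0,0.8],"angular":[0,0,0]},{"dp":[0,0,0.8],"angular":[0,0,0]},{"dp":[0,0,0.5],"angular":[0,0,0]},{"dp":[0.13,0.68,0],"angular":[0,0,0]},{"dp":[0.13,0.68,0],"angular":[0,0,0]},{"dp":[0.13,0.68,0],"angular":[0,0,0]},{"dp":[0.13,0.68,0],"angular":[0,0,0]},{"dp":[0.13,0.68,0],"angular":[0,0,0]},{"dp":[0.13,0.68,0],"angular":[0,0,0]},{"dp":[0.13,0.68,0],"angular":[0,0,0]},{"dp":[0.13,0.68,0],"angular":[0,0,0]},{"dp":[0,0,0],"angular":[0,0,0]},{"dp":[0,0,0],"angular":[0,0,0]}]' 0
python3 - <<'E'
from h import *
d=snap("wrist"); t=snap("top"); print(sense()["tcp_pos"]); cv2.imwrite("pics/w2.png",np.hstack([cv2.resize(d["image"],(400,300)),cv2.resize(t["image"][160:320,130:380],(400,300))]))
print("brown",blob(t,(100,120,60),(118,255,255),(270,200,300,240),.143))
print("white",blob(t,(22,120,100),(35,255,255),(270,190,380,280),.193))
print("green",blob(d,(45,80,40),(90,255,255),(150,100,500,400),.071))
E
```

```text
t: 19.05
tcp_pos: [0.5924, 0.243, 0.1732]
tool_rot: [0.114, 0.994, -0.0, 0.0]
force: [0.3, 0.4, 0.3]
finger_gap: 1.003
gripper_force: 0.0
[0.59234415 0.24213666 0.17297221]
brown (array([0.5639, 0.0805, 0.143 ]), array([0.5641, 0.0827]), array([0.5638, 0.0816, 0.1432]), array([0.048, 0.043]))
white (array([ 0.5381, -0.0477,  0.193 ]), array([ 0.5384, -0.0479]), array([ 0.5383, -0.0471,  0.1928]), array([0.052, 0.054]))
green (array([0.6007, 0.2851, 0.071 ]), array([0.6019, 0.2853]), array([0.6009, 0.2853, 0.0708]), array([0.026, 0.026]))
```

View pics/w2.png

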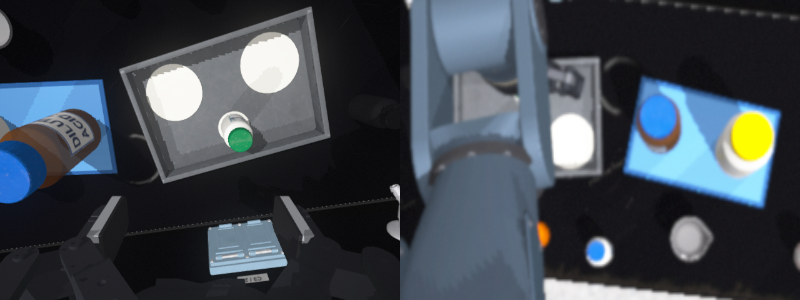

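The right panel shows both tall bottles on the mat (blue cap (660,113), yellow cap (753,135)). The left panel shows the green cap (238,138) alone on its rear mark, with free access. I'll grip the green sample by its body.

```bash
python3 -m crank '[{"dp":[0.1,0.48,0],"angular":[0,0,0]},{"dp":[0.1,0.48,0],"angular":[0,0,0]},{"dp":[0.12,0.48,0],"angular":[0,0,0]},{"dp":[0,0,-0.7],"angular":[0,0,0]},{"dp":[0,0,-0.7],"angular":[0,0,0]},{"dp":[0,0,-0.7],"angular":[0,0,0]},{"dp":[0,0,-0.7],"angular":[0,0,0]},{"dp":[0,0,-0.7],"angular":[0,0,0]},{"dp":[0,0,-0.7],"angular":[0,0,0]},{"dp":[0,0,-0.6],"angular":[0,0,0]},{"dp":[0,0,-0.4],"angular":[0,0,0]},{"dp":[0,0,-0.2],"angular":[0,0,0]},{"dp":[0,0,0],"angular":[0,0,0]},{"dp":[0,0,0],"angular":[0,0,0]}]' 0
python3 -m crank '[{"dp":[0,0,0],"angular":[0,0,0]},{"dp":[0,0,0],"angular":[0,0,0]},{"dp":[0,0,0],"angular":[0,0,0]},{"dp":[0,0,0],"angular":[0,0,0]},{"dp":[0,0,0],"angular":[0,0,0]},{"dp":[0,0,0],"angular":[0,0,0]},{"dp":[0,0,0],"angular":[0,0,0]},{"dp":[0,0,0],"angular":[0,0,0]},{"dp":[0,0,0],"angular":[0,0,0]},{"dp":[0,0,0],"angular":[0,0,0]},{"dp":[0,0,0],"angular":[0,0,0]}]' 1 25
```

```text
t: 20.55
tcp_pos: [0.6028, 0.2866, 0.0113]
tool_rot: [0.114, 0.993, 0.0, 0.001]
force: [0.4, -0.1, -1.1]
finger_gap: 1.005
gripper_force: 0.0
t: 21.65
tcp_pos: [0.6026, 0.2861, 0.0113]
tool_rot: [0.114, 0.993, 0.0, 0.0]
force: [-1.0, -2.3, 5.6]
finger_gap: 0.384
gripper_force: 25.1
```

```bash
python3 -m crank '[{"dp":[0,0,0.4],"angular":[0,0,0]},{"dp":[0,0,0.8],"angular":[0,0,0]},{"dp":[0,0,0.9],"angular":[0,0,0]},{"dp":[0,0,0.9],"angular":[0,0,0]},{"dp":[0,0,0.9],"angular":[0,0,0]},{"dp":[0,0,0.9],"angular":[0,0,0]},{"dp":[0,0,0.9],"angular":[0,0,0]},{"dp":[0,0,0.9],"angular":[0,0,0]},{"dp":[0,0,0.6],"angular":[0,0,0]},{"dp":[0,0,0.4],"angular":[0,0,0]},{"dp":[-0.02,-0.5,0],"angular":[0,0,0]},{"dp":[-0.05,-0.9,0],"angular":[0,0,0]},{"dp":[-0.05,-0.9,0],"angular":[0,0,0]},{"dp":[-0.05,-0.9,0],"angular":[0,0,0]},{"dp":[-0.05,-0.9,0],"angular":[0,0,0]},{"dp":[-0.05,-0.9,0],"angular":[0,0,0]},{"dp":[-0.05,-0.9,0],"angular":[0,0,0]},{"dp":[-0.05,-0.9,0],"angular":[0,0,0]},{"dp":[-0.05,-0.9,0],"angular":[0,0,0]},{"dp":[-0.05,-0.9,0],"angular":[0,0,0]}]'
python3 -m crank '[{"dp":[-0.05,-0.9,0],"angular":[0,0,0]},{"dp":[-0.05,-0.9,0],"angular":[0,0,0]},{"dp":[-0.05,-0.9,0],"angular":[0,0,0]},{"dp":[-0.05,-0.9,0],"angular":[0,0,0]},{"dp":[-0.05,-0.9,0],"angular":[0,0,0]},{"dp":[-0.05,-0.9,0],"angular":[0,0,0]},{"dp":[-0.05,-0.9,0],"angular":[0,0,0]},{"dp":[-0.05,-0.9,0],"angular":[0,0,0]},{"dp":[-0.05,-0.9,0],"angular":[0,0,0]},{"dp":[-0.05,-0.9,0],"angular":[0,0,0]},{"dp":[-0.05,-0.9,0],"angular":[0,0,0]},{"dp":[0,-0.7,0],"angular":[0,0,0]},{"dp":[0,-0.4,0],"angular":[0,0,0]},{"dp":[0,0,0],"angular":[0,0,0]},{"dp":[0,0,0],"angular":[0,0,0]}]'
python3 - <<'E'
from h import *
d=snap("wrist"); np.savez("wpan.npz",**d); print(sense()["tcp_pos"]); cv2.imwrite("pics/wpan.png",d["image"])
E
```

```text
t: 23.65
tcp_pos: [0.5864, 0.0263, 0.237]
tool_rot: [0.114, 0.993, -0.0, -0.002]
force: [-0.6, -0.4, -0.4]
finger_gap: 0.385
gripper_force: 25.1
t: 25.15
tcp_pos: [0.5712, -0.301, 0.2382]
tool_rot: [0.114, 0.993, 0.001, -0.001]
force: [-0.7, 1.6, -0.7]
finger_gap: 0.385
gripper_force: 25.1
[ 0.57140787 -0.30057902  0.23837847]
```

View pics/wpan.png

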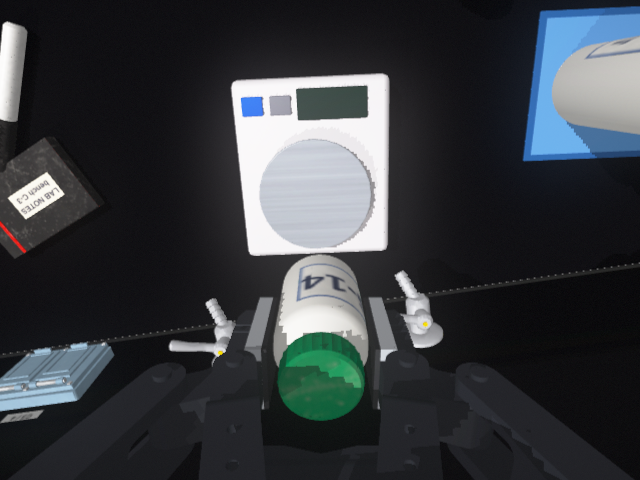

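The green sample hangs upright in the pads (cap (320,375)), and the pan ellipse is at about (315,193). I'll compute the remaining offset.

```bash
python3 - <<'E'
from h import *
d=dict(np.load("wpan.npz")); hsv=cv2.cvtColor(d["image"],cv2.COLOR_BGR2HSV)
m=cv2.inRange(hsv,(0,12,120),(179,80,228)); m[:130]=0; m[255:]=0; m[:,:250]=0; m[:,385:]=0
m=cv2.morphologyEx(m,cv2.MORPH_OPEN,np.ones((5,5)))
c=max(cv2.findContours(m,0,1)[0],key=cv2.contourArea); e=cv2.fitEllipse(cv2.convexHull(c)); print(e)
print(onplane(d,*e[0],.046), onplane(d,315,193,.046))
print([onplane(d,*p,.046).round(3) for p in((260,193),(374,193),(315,139),(315,247))])
E
```

```text
((315.01513671875, 193.5218963623047), (108.27606964111328, 111.03778076171875), 91.37576293945312)
[ 0.56831489 -0.30538059  0.046     ] [ 0.56785298 -0.3052849   0.046     ]
[array([ 0.557, -0.353,  0.046]), array([ 0.58 , -0.254,  0.046]), array([ 0.522, -0.295,  0.046]), array([ 0.617, -0.317,  0.046])]
```

```bash
python3 -m crank '[{"dp":[-0.06,-0.15,-0.4],"angular":[0,0,0]},{"dp":[0,0,-0.7],"angular":[0,0,0]},{"dp":[0,0,-0.8],"angular":[0,0,0]},{"dp":[0,0,-0.8],"angular":[0,0,0]},{"dp":[0,0,-0.8],"angular":[0,0,0]},{"dp":[0,0,-0.8],"angular":[0,0,0]},{"dp":[0,0,-0.7],"angular":[0,0,0]},{"dp":[0,0,-0.4],"angular":[0,0,0]},{"dp":[0,0,-0.3],"angular":[0,0,0]},{"dp":[0,0,-0.2],"angular":[0,0,0]},{"dp":[0,0,-0.1],"angular":[0,0,0]},{"dp":[0,0,-0.1],"angular":[0,0,0]},{"dp":[0,0,0],"angular":[0,0,0]},{"dp":[0,0,0],"angular":[0,0,0]},{"dp":[0,0,0],"angular":[0,0,0]}]'
```

```text
t: 26.7
tcp_pos: [0.5701, -0.3065, 0.0563]
tool_rot: [0.114, 0.993, -0.0, 0.0]
force: [0.0, -0.2, -0.9]
finger_gap: 0.382
gripper_force: 25.1
```

Still about 2 mm above the pan with no contact. I'll ease down a little more and release.

```bash
python3 -m crank '[{"dp":[0,0,-0.05],"angular":[0,0,0]},{"dp":[0,0,-0.03],"angular":[0,0,0]},{"dp":[0,0,0],"angular":[0,0,0]},{"dp":[0,0,0],"angular":[0,0,0]}]'
python3 -m crank '[{"dp":[0,0,0],"angular":[0,0,0]},{"dp":[0,0,0],"angular":[0,0,0]},{"dp":[0,0,0],"angular":[0,0,0]},{"dp":[0,0,0],"angular":[0,0,0]},{"dp":[0,0,0],"angular":[0,0,0]},{"dp":[0,0,0.4],"angular":[0,0,0]},{"dp":[0,0,0.9],"angular":[0,0,0]},{"dp":[0,0,0.9],"angular":[0,0,0]},{"dp":[0,0,0.9],"angular":[0,0,0]},{"dp":[0,0,0.9],"angular":[0,0,0]},{"dp":[0,0,0.9],"angular":[0,0,0]},{"dp":[0,0,0.9],"angular":[0,0,0]},{"dp":[0,0,0],"angular":[0,0,0]},{"dp":[0,0,0],"angular":[0,0,0]}]' 0
python3 - <<'E'
from h import *
d=snap("wrist"); e=snap("scene"); print(sense()["tcp_pos"]); cv2.imwrite("pics/wpan2.png",np.hstack([cv2.resize(d["image"],(400,300)),cv2.resize(e["image"][130:340,300:520],(400,300))]))
print(blob(d,(45,80,40),(90,255,255),(150,50,500,470),.114))
E
```

```text
t: 27.1
tcp_pos: [0.5703, -0.3066, 0.0545]
tool_rot: [0.114, 0.993, -0.0, 0.001]
force: [-1.7, -0.0, 4.8]
finger_gap: 0.38
gripper_force: 25.5
t: 28.5
tcp_pos: [0.57, -0.3064, 0.2285]
tool_rot: [0.114, 0.993, -0.001, 0.001]
force: [-0.1, 0.6, 0.2]
finger_gap: 1.002
gripper_force: 0.0
[ 0.56901633 -0.30570833  0.2263606 ]
(array([ 0.5683, -0.3071,  0.114 ]), array([ 0.5695, -0.3075]), array([ 0.5687, -0.3071,  0.114 ]), array([0.026, 0.026]))
```

View pics/wpan2.png

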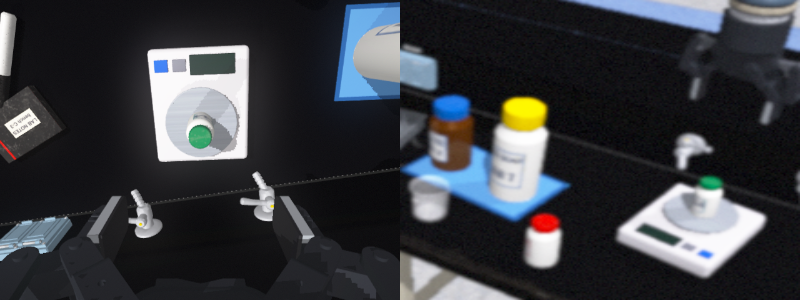

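The green sample stands at the pan's centre (left crop (200,137)). Next the blue-capped sample, seen in the top view at (252,294). Beside it is an orange look-alike at (214,285), which I leave alone.

```bash
python3 -m crank '[{"dp":[-0.31,0.87,0],"angular":[0,0,0]},{"dp":[-0.31,0.87,0],"angular":[0,0,0]},{"dp":[-0.31,0.87,0],"angular":[0,0,0]},{"dp":[-0.31,0.87,0],"angular":[0,0,0]},{"dp":[-0.31,0.87,0],"angular":[0,0,0]},{"dp":[-0.31,0.87,0],"angular":[0,0,0]},{"dp":[-0.31,0.87,0],"angular":[0,0,0]},{"dp":[-0.31,0.87,0],"angular":[0,0,0]},{"dp":[-0.31,0.87,0],"angular":[0,0,0]},{"dp":[-0.31,0.87,0],"angular":[0,0,0]},{"dp":[-0.31,0.87,0],"angular":[0,0,0]},{"dp":[-0.31,0.87,0],"angular":[0,0,0]},{"dp":[-0.31,0.87,0],"angular":[0,0,0]},{"dp":[-0.31,0.87,0],"angular":[0,0,0]},{"dp":[-0.31,0.87,0],"angular":[0,0,0]},{"dp":[-0.31,0.87,0],"angular":[0,0,0]},{"dp":[-0.31,0.87,0],"angular":[0,0,0]},{"dp":[-0.31,0.87,0],"angular":[0,0,0]},{"dp":[0,0,0],"angular":[0,0,0]},{"dp":[0,0,0],"angular":[0,0,0]}]' 0
python3 - <<'E'
from h import *
d=snap("wrist"); s=sense(); print(s["tcp_pos"],s["q"].round(2)); cv2.imwrite("pics/wblue.png",cv2.resize(d["image"],(480,360)))
print(blob(d,(100,120,60),(120,255,255),(220,50,420,470),.068))
E
```

```text
t: 30.6
tcp_pos: [0.4017, 0.1636, 0.2265]
tool_rot: [0.113, 0.994, -0.0, -0.001]
force: [-0.4, -0.1, 0.5]
finger_gap: 1.001
gripper_force: 0.0
[0.40218474 0.16312757 0.22667377] [ 0.13  0.25  1.87 -0.    1.02 -1.22]Traceback (most recent call last):
  File "<stdin>", line 3, in <module>
  File "h.py", line 21, in blob
    mid=(b.min(0)+b.max(0))/2
         ~~~~~^^^
    return umr_minimum(a, axis, None, out, keepdims, initial, where)
ValueError: zero-size array to reduction operation minimum which has no identity
```

View pics/wblue.png

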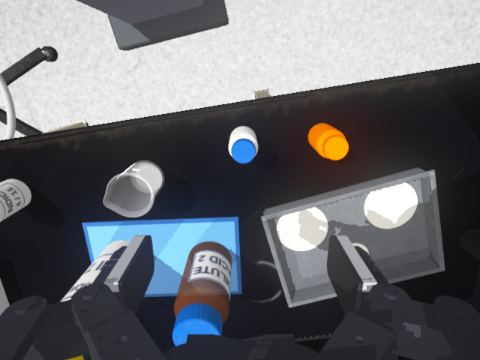

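Blue cap at (243,150), orange at (330,143) with room for the open fingers between them. I'll descend on the blue sample.

```bash
python3 -m crank '[{"dp":[-0.05,0.14,-0.4],"angular":[0,0,0]},{"dp":[0,0,-0.8],"angular":[0,0,0]},{"dp":[0,0,-0.8],"angular":[0,0,0]},{"dp":[0,0,-0.8],"angular":[0,0,0]},{"dp":[0,0,-0.8],"angular":[0,0,0]},{"dp":[0,0,-0.8],"angular":[0,0,0]},{"dp":[0,0,-0.8],"angular":[0,0,0]},{"dp":[0,0,-0.8],"angular":[0,0,0]},{"dp":[0,0,-0.6],"angular":[0,0,0]},{"dp":[0,0,-0.4],"angular":[0,0,0]},{"dp":[0,0,-0.2],"angular":[0,0,0]},{"dp":[0,0,0],"angular":[0,0,0]},{"dp":[0,0,0],"angular":[0,0,0]}]' 0
python3 -m crank '[{"dp":[0,0,0],"angular":[0,0,0]},{"dp":[0,0,0],"angular":[0,0,0]},{"dp":[0,0,0],"angular":[0,0,0]},{"dp":[0,0,0],"angular":[0,0,0]},{"dp":[0,0,0],"angular":[0,0,0]},{"dp":[0,0,0],"angular":[0,0,0]},{"dp":[0,0,0],"angular":[0,0,0]},{"dp":[0,0,0],"angular":[0,0,0]},{"dp":[0,0,0],"angular":[0,0,0]},{"dp":[0,0,0],"angular":[0,0,0]},{"dp":[0,0,0],"angular":[0,0,0]}]' 1 25
```

```text
t: 31.95
tcp_pos: [0.4014, 0.1673, 0.0115]
tool_rot: [0.115, 0.993, 0.0, 0.0]
force: [1.0, -0.0, -0.5]
finger_gap: 1.001
gripper_force: 0.0
t: 33.05
tcp_pos: [0.4011, 0.1677, 0.0118]
tool_rot: [0.114, 0.993, 0.0, 0.0]
force: [-0.2, -1.5, 6.7]
finger_gap: 0.379
gripper_force: 24.8
```

```bash
python3 -m crank '[{"dp":[0,0,0.4],"angular":[0,0,0]},{"dp":[0,0,0.9],"angular":[0,0,0]},{"dp":[0,0,0.9],"angular":[0,0,0]},{"dp":[0,0,0.9],"angular":[0,0,0]},{"dp":[0,0,0.6],"angular":[0,0,0]},{"dp":[0,0,0.3],"angular":[0,0,0]},{"dp":[0.4,0.23,0],"angular":[0,0,0]},{"dp":[0.7,0.4,0],"angular":[0,0,0]},{"dp":[0.7,0.4,0],"angular":[0,0,0]},{"dp":[0.7,0.4,0],"angular":[0,0,0]},{"dp":[0.7,0.4,0],"angular":[0,0,0]},{"dp":[0.7,0.4,0],"angular":[0,0,0]},{"dp":[0.7,0.4,0],"angular":[0,0,0]},{"dp":[0.7,0.4,0],"angular":[0,0,0]},{"dp":[0.7,0.4,0],"angular":[0,0,0]},{"dp":[0.41,0.3,0],"angular":[0,0,0]},{"dp":[0.3,0.2,0],"angular":[0,0,0]},{"dp":[0,0,0],"angular":[0,0,0]},{"dp":[0,0,0],"angular":[0,0,0]}]'
```

```text
t: 34.95
tcp_pos: [0.6011, 0.2852, 0.1305]
tool_rot: [0.114, 0.993, -0.001, -0.001]
force: [0.2, -0.8, -0.4]
finger_gap: 0.378
gripper_force: 25.2
```

```bash
python3 -m crank '[{"dp":[0.02,0,-0.5],"angular":[0,0,0]},{"dp":[0,0,-0.8],"angular":[0,0,0]},{"dp":[0,0,-0.8],"angular":[0,0,0]},{"dp":[0,0,-0.7],"angular":[0,0,0]},{"dp":[0,0,-0.4],"angular":[0,0,0]},{"dp":[0,0,-0.3],"angular":[0,0,0]},{"dp":[0,0,-0.2],"angular":[0,0,0]},{"dp":[0,0,-0.1],"angular":[0,0,0]},{"dp":[0,0,-0.04],"angular":[0,0,0]},{"dp":[0,0,0],"angular":[0,0,0]},{"dp":[0,0,0],"angular":[0,0,0]}]'
```

```text
t: 36.05
tcp_pos: [0.6033, 0.2857, 0.0168]
tool_rot: [0.114, 0.993, 0.0, 0.001]
force: [-1.1, -1.2, 0.1]
finger_gap: 0.375
gripper_force: 25.2
```

Down another 2 mm to touch, then release, rise and check.

```bash
python3 -m crank '[{"dp":[0,0,-0.04],"angular":[0,0,0]},{"dp":[0,0,-0.03],"angular":[0,0,0]},{"dp":[0,0,0],"angular":[0,0,0]},{"dp":[0,0,0],"angular":[0,0,0]}]'
python3 -m crank '[{"dp":[0,0,0],"angular":[0,0,0]},{"dp":[0,0,0],"angular":[0,0,0]},{"dp":[0,0,0],"angular":[0,0,0]},{"dp":[0,0,0],"angular":[0,0,0]},{"dp":[0,0,0],"angular":[0,0,0]},{"dp":[0,0,0.4],"angular":[0,0,0]},{"dp":[0,0,0.9],"angular":[0,0,0]},{"dp":[0,0,0.9],"angular":[0,0,0]},{"dp":[0,0,0.9],"angular":[0,0,0]},{"dp":[0,0,0.9],"angular":[0,0,0]},{"dp":[0,0,0.9],"angular":[0,0,0]},{"dp":[0,0,0.4],"angular":[0,0,0]},{"dp":[0,0,0],"angular":[0,0,0]},{"dp":[0,0,0],"angular":[0,0,0]}]' 0
python3 - <<'E'
from h import *
d=snap("wrist"); print(sense()["tcp_pos"]); cv2.imwrite("pics/wtray.png",cv2.resize(d["image"],(480,360)))
print(blob(d,(100,120,60),(120,255,255),(250,150,420,330),.071))
E
```

```text
t: 36.45
tcp_pos: [0.6032, 0.2857, 0.0147]
tool_rot: [0.114, 0.993, 0.0, 0.0]
force: [-0.8, -0.5, 4.9]
finger_gap: 0.378
gripper_force: 25.6
t: 37.85
tcp_pos: [0.6022, 0.2854, 0.1724]
tool_rot: [0.114, 0.993, -0.0, -0.001]
force: [-0.3, 0.1, -0.3]
finger_gap: 1.0
gripper_force: 0.0
[0.60168665 0.28525566 0.1715654 ]
(array([0.6011, 0.285 , 0.071 ]), array([0.6019, 0.2847]), array([0.6012, 0.285 , 0.0708]), array([0.026, 0.026]))
```

View pics/wtray.png

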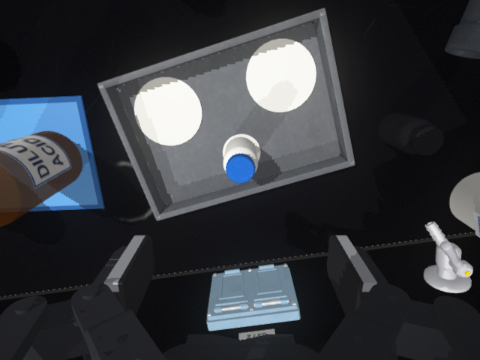

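The blue sample stands on the rear mark ((240,165)) at (0.602, 0.285), within 1–2 mm. Now back to the brown bottle.

```bash
python3 -m crank '[{"dp":[-0.13,-0.68,0],"angular":[0,0,0]},{"dp":[-0.13,-0.68,0],"angular":[0,0,0]},{"dp":[-0.13,-0.68,0],"angular":[0,0,0]},{"dp":[-0.13,-0.68,0],"angular":[0,0,0]},{"dp":[-0.13,-0.69,0],"angular":[0,0,0]},{"dp":[-0.13,-0.69,0],"angular":[0,0,0]},{"dp":[-0.13,-0.69,0],"angular":[0,0,0]},{"dp":[-0.13,-0.69,0],"angular":[0,0,0]},{"dp":[-0.14,-0.69,0],"angular":[0,0,0]},{"dp":[-0.13,-0.68,0],"angular":[0,0,0]},{"dp":[0,0,0],"angular":[0,0,0]},{"dp":[0,0,-0.6],"angular":[0,0,0]},{"dp":[0,0,-0.7],"angular":[0,0,0]},{"dp":[0,0,-0.6],"angular":[0,0,0]},{"dp":[0,0,-0.35],"angular":[0,0,0]},{"dp":[0,0,-0.15],"angular":[0,0,0]},{"dp":[0,0,0],"angular":[0,0,0]},{"dp":[0,0,0],"angular":[0,0,0]}]' 0
```

```text
t: 39.7
tcp_pos: [0.564, 0.0803, 0.1014]
tool_rot: [0.114, 0.993, 0.0, 0.0]
force: [-0.8, 0.7, -0.9]
finger_gap: 1.001
gripper_force: 0.0
```

```bash
python3 -m crank '[{"dp":[-0.04,0,-0.08],"angular":[0,0,0]},{"dp":[0,0,0],"angular":[0,0,0]}]' 0
python3 -m crank '[{"dp":[0,0,0],"angular":[0,0,0]},{"dp":[0,0,0],"angular":[0,0,0]},{"dp":[0,0,0],"angular":[0,0,0]},{"dp":[0,0,0],"angular":[0,0,0]},{"dp":[0,0,0],"angular":[0,0,0]},{"dp":[0,0,0],"angular":[0,0,0]},{"dp":[0,0,0],"angular":[0,0,0]},{"dp":[0,0,0],"angular":[0,0,0]},{"dp":[0,0,0],"angular":[0,0,0]},{"dp":[0,0,0],"angular":[0,0,0]}]' 1 50
```

```text
t: 39.9
tcp_pos: [0.5623, 0.0801, 0.099]
tool_rot: [0.114, 0.993, 0.0, 0.0]
force: [-0.5, -0.4, 0.6]
finger_gap: 0.996
gripper_force: 0.0
t: 40.9
tcp_pos: [0.563, 0.08, 0.0992]
tool_rot: [0.114, 0.993, -0.0, 0.001]
force: [0.4, 0.2, 5.2]
finger_gap: 0.584
gripper_force: 52.4
```

```bash
python3 -m crank '[{"dp":[0,0,0.4],"angular":[0,0,0]},{"dp":[0,0,0.8],"angular":[0,0,0]},{"dp":[0,0,0.8],"angular":[0,0,0]},{"dp":[0,0,0.8],"angular":[0,0,0]},{"dp":[0,0,0.7],"angular":[0,0,0]},{"dp":[-0.19,0.4,0],"angular":[0,0,0]},{"dp":[-0.2,0.8,0],"angular":[0,0,0]},{"dp":[-0.2,0.8,0],"angular":[0,0,0]},{"dp":[-0.2,0.8,0],"angular":[0,0,0]},{"dp":[-0.2,0.8,0],"angular":[0,0,0]},{"dp":[0,0.8,0],"angular":[0,0,0]},{"dp":[0,0.8,0],"angular":[0,0,0]},{"dp":[0,0.8,0],"angular":[0,0,0]},{"dp":[0,0.8,0],"angular":[0,0,0]},{"dp":[0,0.8,0],"angular":[0,0,0]},{"dp":[0,0.8,0],"angular":[0,0,0]},{"dp":[0,0.4,0],"angular":[0,0,0]},{"dp":[0,0,0],"angular":[0,0,0]},{"dp":[0,0,0],"angular":[0,0,0]}]'
python3 - <<'E'
from h import *
e=snap("scene"); cv2.imwrite("pics/carry2.png",cv2.resize(e["image"][120:300,200:440],(600,450)))
E
```

```text
t: 42.8
tcp_pos: [0.5315, 0.3435, 0.2026]
tool_rot: [0.114, 0.994, -0.001, -0.001]
force: [-0.4, -0.1, -2.5]
finger_gap: 0.584
gripper_force: 52.6
```

View pics/carry2.png

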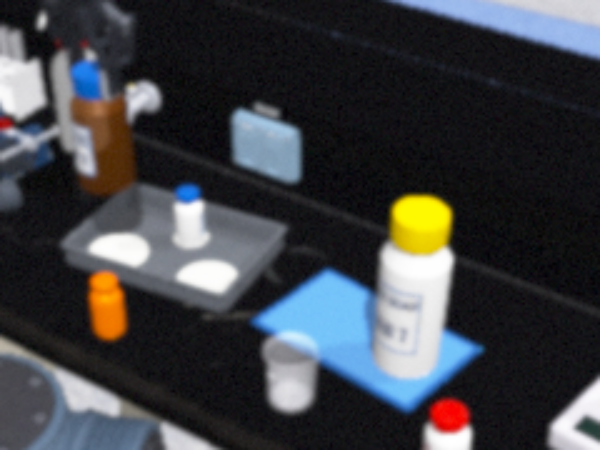

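The brown bottle hangs upright above its large mark, and the blue sample is standing undisturbed at (188,215). Lowering.

```bash
python3 -m crank '[{"dp":[0.02,0,-0.4],"angular":[0,0,0]},{"dp":[0,0,-0.7],"angular":[0,0,0]},{"dp":[0,0,-0.7],"angular":[0,0,0]},{"dp":[0,0,-0.7],"angular":[0,0,0]},{"dp":[0,0,-0.4],"angular":[0,0,0]},{"dp":[0,0,-0.3],"angular":[0,0,0]},{"dp":[0,0,-0.15],"angular":[0,0,0]},{"dp":[0,0,-0.1],"angular":[0,0,0]},{"dp":[0,0,-0.03],"angular":[0,0,0]},{"dp":[0,0,0],"angular":[0,0,0]},{"dp":[0,0,0],"angular":[0,0,0]}]'
```

```text
t: 43.95
tcp_pos: [0.5336, 0.3444, 0.0999]
tool_rot: [0.114, 0.993, 0.0, 0.001]
force: [0.4, 0.4, -3.4]
finger_gap: 0.584
gripper_force: 52.6
```

```bash
python3 -m crank '[{"dp":[0,0,-0.04],"angular":[0,0,0]},{"dp":[0,0,-0.02],"angular":[0,0,0]},{"dp":[0,0,0],"angular":[0,0,0]},{"dp":[0,0,0],"angular":[0,0,0]}]'
```

```text
t: 44.35
tcp_pos: [0.534, 0.3443, 0.099]
tool_rot: [0.114, 0.993, 0.0, 0.001]
force: [-0.9, -0.1, 4.7]
finger_gap: 0.585
gripper_force: 53.5
```

Contact. I'll release, rise and go to the white bottle.

```bash
python3 -m crank '[{"dp":[0,0,0],"angular":[0,0,0]},{"dp":[0,0,0],"angular":[0,0,0]},{"dp":[0,0,0],"angular":[0,0,0]},{"dp":[0,0,0],"angular":[0,0,0]},{"dp":[0,0,0],"angular":[0,0,0]},{"dp":[0,0,0.4],"angular":[0,0,0]},{"dp":[0,0,0.9],"angular":[0,0,0]},{"dp":[0,0,0.9],"angular":[0,0,0]},{"dp":[0,0,0.9],"angular":[0,0,0]},{"dp":[0,0,0.9],"angular":[0,0,0]},{"dp":[0,0,0],"angular":[0,0,0]}]' 0
python3 -m crank '[{"dp":[0.01,-0.87,0],"angular":[0,0,0]},{"dp":[0.01,-0.87,0],"angular":[0,0,0]},{"dp":[0.01,-0.87,0],"angular":[0,0,0]},{"dp":[0.01,-0.87,0],"angular":[0,0,0]},{"dp":[0.01,-0.87,0],"angular":[0,0,0]},{"dp":[0.01,-0.87,0],"angular":[0,0,0]},{"dp":[0.01,-0.87,0],"angular":[0,0,0]},{"dp":[0.01,-0.87,0],"angular":[0,0,0]},{"dp":[0.01,-0.87,0],"angular":[0,0,0]},{"dp":[0.01,-0.87,0],"angular":[0,0,0]},{"dp":[0.01,-0.87,0],"angular":[0,0,0]},{"dp":[0.01,-0.87,0],"angular":[0,0,0]},{"dp":[0.01,-0.87,0],"angular":[0,0,0]},{"dp":[0.01,-0.87,0],"angular":[0,0,0]},{"dp":[0,-0.89,0],"angular":[0,0,0]},{"dp":[0,0,0],"angular":[0,0,0]},{"dp":[0,0,0],"angular":[0,0,0]}]' 0
```

```text
t: 45.45
tcp_pos: [0.5361, 0.3454, 0.223]
tool_rot: [0.114, 0.993, 0.003, 0.005]
force: [0.1, -0.3, -1.1]
finger_gap: 1.002
gripper_force: 0.0
t: 47.15
tcp_pos: [0.537, -0.0481, 0.2171]
tool_rot: [0.115, 0.993, 0.0, -0.0]
force: [1.2, -0.2, -0.7]
finger_gap: 0.998
gripper_force: 0.0
```

```bash
python3 -m crank '[{"dp":[0,0,-0.7],"angular":[0,0,0]},{"dp":[0,0,-0.7],"angular":[0,0,0]},{"dp":[0,0,-0.6],"angular":[0,0,0]},{"dp":[0,0,-0.3],"angular":[0,0,0]},{"dp":[0,0,-0.15],"angular":[0,0,0]},{"dp":[0,0,0],"angular":[0,0,0]},{"dp":[0,0,0],"angular":[0,0,0]}]' 0
python3 -m crank '[{"dp":[0,0,0],"angular":[0,0,0]},{"dp":[0,0,0],"angular":[0,0,0]},{"dp":[0,0,0],"angular":[0,0,0]},{"dp":[0,0,0],"angular":[0,0,0]},{"dp":[0,0,0],"angular":[0,0,0]},{"dp":[0,0,0],"angular":[0,0,0]},{"dp":[0,0,0],"angular":[0,0,0]},{"dp":[0,0,0],"angular":[0,0,0]},{"dp":[0,0,0],"angular":[0,0,0]},{"dp":[0,0,0],"angular":[0,0,0]}]' 1 50
```

```text
t: 47.85
tcp_pos: [0.538, -0.0479, 0.1446]
tool_rot: [0.114, 0.993, -0.0, 0.001]
force: [0.5, -0.2, 0.4]
finger_gap: 1.003
gripper_force: 0.0
t: 48.85
tcp_pos: [0.5381, -0.0477, 0.1451]
tool_rot: [0.114, 0.993, 0.0, 0.001]
force: [-0.0, 1.8, 6.0]
finger_gap: 0.645
gripper_force: 52.2
```

```bash
python3 -m crank '[{"dp":[0,0,0.4],"angular":[0,0,0]},{"dp":[0,0,0.8],"angular":[0,0,0]},{"dp":[0,0,0.8],"angular":[0,0,0]},{"dp":[0,0,0.7],"angular":[0,0,0]},{"dp":[0,0,0.3],"angular":[0,0,0]},{"dp":[0.01,0.4,0],"angular":[0,0,0]},{"dp":[0.01,0.8,0],"angular":[0,0,0]},{"dp":[0.01,0.8,0],"angular":[0,0,0]},{"dp":[0.01,0.8,0],"angular":[0,0,0]},{"dp":[0.01,0.8,0],"angular":[0,0,0]},{"dp":[0.01,0.8,0],"angular":[0,0,0]},{"dp":[0.01,0.8,0],"angular":[0,0,0]},{"dp":[0.01,0.8,0],"angular":[0,0,0]},{"dp":[0.01,0.8,0],"angular":[0,0,0]},{"dp":[0.01,0.8,0],"angular":[0,0,0]},{"dp":[0.01,0.69,0],"angular":[0,0,0]},{"dp":[0,0.4,0],"angular":[0,0,0]},{"dp":[0,0,0],"angular":[0,0,0]},{"dp":[0,0,0],"angular":[0,0,0]}]'
```

```text
t: 50.75
tcp_pos: [0.5401, 0.2124, 0.2332]
tool_rot: [0.114, 0.993, -0.001, -0.001]
force: [-0.7, 0.2, -2.3]
finger_gap: 0.646
gripper_force: 53.3
```

```bash
python3 -m crank '[{"dp":[0,0,-0.4],"angular":[0,0,0]},{"dp":[0,0,-0.7],"angular":[0,0,0]},{"dp":[0,0,-0.7],"angular":[0,0,0]},{"dp":[0,0,-0.4],"angular":[0,0,0]},{"dp":[0,0,-0.3],"angular":[0,0,0]},{"dp":[0,0,-0.2],"angular":[0,0,0]},{"dp":[0,0,-0.1],"angular":[0,0,0]},{"dp":[0,0,-0.1],"angular":[0,0,0]},{"dp":[0,0,-0.05],"angular":[0,0,0]},{"dp":[0,0,0],"angular":[0,0,0]},{"dp":[0,0,0],"angular":[0,0,0]}]'
```

```text
t: 51.85
tcp_pos: [0.541, 0.2128, 0.1458]
tool_rot: [0.114, 0.993, 0.0, 0.0]
force: [0.4, 0.6, -2.2]
finger_gap: 0.64
gripper_force: 53.3
```

```bash
python3 -m crank '[{"dp":[0,0,-0.05],"angular":[0,0,0]},{"dp":[0,0,-0.02],"angular":[0,0,0]},{"dp":[0,0,0],"angular":[0,0,0]},{"dp":[0,0,0],"angular":[0,0,0]}]'
python3 -m crank '[{"dp":[0,0,0],"angular":[0,0,0]},{"dp":[0,0,0],"angular":[0,0,0]},{"dp":[0,0,0],"angular":[0,0,0]},{"dp":[0,0,0],"angular":[0,0,0]},{"dp":[0,0,0],"angular":[0,0,0]},{"dp":[0,0,0.4],"angular":[0,0,0]},{"dp":[0,0,0.9],"angular":[0,0,0]},{"dp":[0,0,0.9],"angular":[0,0,0]},{"dp":[0,0,0.9],"angular":[0,0,0]},{"dp":[0,0,0.9],"angular":[0,0,0]},{"dp":[-0.3,-0.9,0],"angular":[0,0,0]},{"dp":[-0.3,-0.9,0],"angular":[0,0,0]},{"dp":[-0.3,-0.9,0],"angular":[0,0,0]},{"dp":[-0.3,-0.9,0],"angular":[0,0,0]},{"dp":[-0.3,-0.9,0],"angular":[0,0,0]},{"dp":[-0.3,-0.9,0],"angular":[0,0,0]},{"dp":[-0.3,-0.9,0],"angular":[0,0,0]},{"dp":[0,0,0],"angular":[0,0,0]}]' 0
python3 - <<'E'
from h import *
e=snap("scene"); t=snap("top"); cv2.imwrite("pics/fin.png",np.hstack([cv2.resize(t["image"][170:320,140:500],(480,300)),cv2.resize(e["image"][130:340,200:520],(320,300))]))
for n,a in {"brown":((100,120,60),(120,255,255),(150,210,200,250),.143),"white":((22,120,100),(35,255,255),(205,205,255,255),.193),"blue":((100,120,60),(120,255,255),(195,190,222,218),.071),"green":((45,80,40),(90,255,255),(430,190,480,260),.114)}.items():
    try: print(n,blob(t,*a)[:2])
    except Exception as x: print(n,x)
E
```

```text
t: 52.25
tcp_pos: [0.5416, 0.2128, 0.145]
tool_rot: [0.114, 0.993, 0.0, 0.001]
force: [-1.4, -0.5, 5.8]
finger_gap: 0.639
gripper_force: 54.2
t: 54.05
tcp_pos: [0.477, 0.0214, 0.2642]
tool_rot: [0.116, 0.993, -0.001, 0.0]
force: [0.1, -0.3, -0.8]
finger_gap: 1.002
gripper_force: 0.0
brown (array([0.5361, 0.3441, 0.143 ]), array([0.5363, 0.3446]))
white (array([0.5422, 0.2116, 0.193 ]), array([0.5428, 0.2122]))
blue (array([0.604 , 0.2853, 0.071 ]), array([0.6042, 0.2856]))
green (array([ 0.5702, -0.3053,  0.114 ]), array([ 0.5711, -0.3054]))
```

View pics/fin.png

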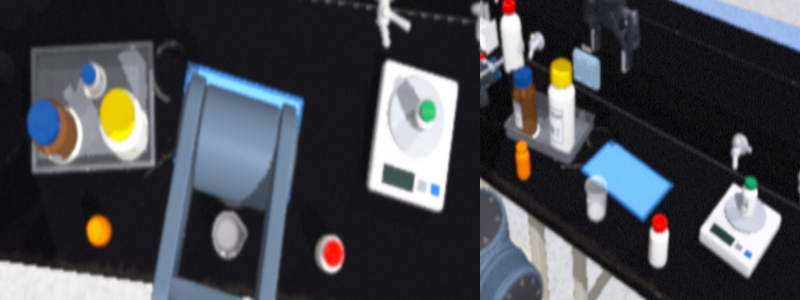

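All four bottles stand upright in place, each tall bottle within about 3 mm of its start in the same camera. The bystanders are untouched and the gripper is clear. Handing in.

```bash
python3 -m crank '[{"dp":[0,0,0],"angular":[0,0,0]},{"dp":[0,0,0],"angular":[0,0,0]},{"dp":[0,0,0],"angular":[0,0,0]}]'; python3 -c "
from station import order
print(order.sign_off())"
```

```text
t: 54.45
tcp_pos: [0.4779, 0.0245, 0.2633]
tool_rot: [0.113, 0.994, 0.0, 0.0]
force: [-0.5, 0.0, 0.2]
finger_gap: 1.001
gripper_force: 0.0
the job is handed in; nothing more can be done
None
```

I handed the job in at about 54 s with no verdict returned: in the last camera check the green sample was at the pan centre, the blue one on the rear mark, and both tall bottles within about 3 mm of their starts (the fingertips sat about 37 mm further back than described, so the first grip closed on air and I worked from measured tips after that).

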